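Prop a binding meter-cupboard door

ROBOT

A 7-joint arm with a two-finger parallel gripper is mounted at the origin on the work surface. World frame = base frame: x ahead of the robot, y to its left, z up, the work surface at z = 0. Lengths are in mm, angles in rad, forces in N, time in s.
With the tool pointing down it reaches from about 375 to 925 mm from the base axis. Payload 3.1 kg.
Tool frame: the origin (TCP) lies on the centre line of the jaws, within the pads' length; the fingertips stand 22 mm ahead of it and the grasp point (between the pads) lies 3 mm ahead of it; z points along the fingers, y is the line along which they close (so a half turn about z gives the same grasp; the last joint's range is limited). The gripper opens to 85 mm and grips with 20 to 120 N. Pads are 22 mm wide; open, the fingers measure 114 mm over their backs; the gripper's body (76 mm by 85 mm) begins 54 mm behind the grasp point. The pads swing forward as they close: fully open they stand 13 mm farther back than shut.
Start: joints at [-1.201, 0.383, 0.044, 1.598, -0.018, 1.161, -0.05], TCP at [293.08, 580.179, 253.269] pointing down, gripper open.
Joint ranges: [-2.61, 2.61], [-0.41, 2.15], [-1.48, 1.57], [0, 2.5], [-1.57, 4.71], [0.05, 1.97], [-2.85, 2.85]. Speed limits (rad/s): [2.79, 2.79, 3.14, 3.14, 3.14, 3.14, 3.14].

INTERFACE

Orientations are given as [roll, pitch, yaw] about the fixed x, y, z axes, in that order (R = Rz(yaw) Ry(pitch) Rx(roll)).
In Python, from bench import status, vision, sign_off gives the robot as it stands.
- The arm moves only by the tool apply_moves, never from a script. Its argument "motion" is text: rows parted by semicolons, each of 7 numbers parted by spaces: the shift along the tool's x, y, z in cm, then the turn, a rotation vector about the tool's x, y, z in degrees, then the opening, from -1 (shut) to 1 (fully open). In form: x y z rx ry rz hand; .... A call has exactly 8 rows; each row is the pose to reach, as a shift and turn from the pose commanded when the call began, along the tool's axes at that moment; what a row does not reach only later rows make up. A row lasts 1/8 s, in which the tool goes at most 62.5 mm and 10.7 degrees, less where a joint would pass 70% of its speed; a pose out of reach is approached as far as the arm can. A call with a gripper value outside its range is refused whole. The fingers move at their own pace and stop on an object; the grip force is fixed at half the most. Time passes only in rows, so rows that repeat a pose let the fingers close, or fill a call up. It gives the time, the measured TCP pose, the force, the opening and the grip force at its end, in the units of the state.
- status.get_obs(): the state, without advancing time (a new reading comes with each control period).
- vision.capture(name): name is "side" or "top" or "wrist"; returns a dict with "pixels" (384x512x3 uint8, blue, green, red), "mtx" (3x3 intrinsics, pixels), "k1" (the pictures are not rectified: a ray, as slopes to the right and down, at radius r is drawn at 1 + k1 r^2 times it, then the intrinsics apply), "R" (3x3) and "t" (3): a world point X has camera coordinates R X + t. Camera axes: x right, y down, z forward; pixel columns grow to the right and rows downward; lengths in mm; the calibration is good to about 2 mm. A picture is of the moment at which its call begins. There is no depth.
- sign_off(): hands the job in; it is judged then, once.
The state is a dict: "clock": time; "q": joint angles; "dq": joint speeds; "joint_efforts": joint torques, N m; "ee_pos": TCP position; "tool_rot": TCP orientation; "force": force on the tool from outside, world axes, zero at the start; "torque": the same for the moment, N m; "opening": finger opening in mm; "gripper_force": force on a finger pad.
Only numpy, scipy, OpenCV 4.12 (cv2) and the standard library are available. Lean on these libraries where they do the work, as an engineer would, in place of code of your own. Each camera call takes 0.05 s, during which the arm holds its last target. There are 200 camera calls.

TASK

The meter reader is coming and the hinge of the meter-cupboard door is bad: swing the ajar door further open, gently, until you feel it begin to bind, and leave it standing right there, neither short of that point nor forced beyond it. Then stand the smaller flowerpot on the ledge snug against the inside face of the door, near its free edge, so that the wind cannot swing it shut. Leave the other things as they are.

Things in the scene. Friction and masses are not known exactly. Their poses are not given: they have to be found in the camera images.
- door (a joint): door angle, rad: 0 shut, grows as it opens (anticlockwise from above); ajar at 0.35 to 0.65 at the start. Stays where left. Pushed 165 mm from the hinge it moves at 2 to 3 N; from a hidden angle between 0.95 and 1.4 it binds: about 1 N more per 0.016 rad. Let go, it springs back to at most 0.04 rad past that angle. Over 10 N (0.16 rad past) is forcing.
- door_hinge (a point): on the hinge axis, 250 mm up, level with the leaf's top. Axes turn with the leaf: z up, y along it from hinge to free edge, x out of its inside face; it opens towards its own -x. White steel leaf: x -8 to 8, y 4 to 214 mm, 30 to 250 mm above the ledge. Inside face plain but for two arms at the hinge; knob outside at y 188 mm, 170 mm up, to x -38 mm.
- door_edge (a point): point on the inside face of the door at its free edge, at the top (x = 8, y = 214, 250 mm above the ledge in the leaf's terms); axes as of door_hinge.
- cupboard: white steel meter cupboard fixed on the ledge, 150 mm deep (x), 250 mm wide (y), 262 mm high, origin at the centre of its underside, open front looking to its own -x with the meter inside; the door's hinge axis is at x = -85, y = -108 mm, the shut leaf covers the front.
- pot_small: the smaller of two grey plastic flowerpots with a little round cactus, 62 mm high; rim 66 mm in diameter, 16 mm tall, at the top; below it the wall tapers from 58 to 46 mm at the foot; the cactus rises to 86 mm. About 0.28 kg. Origin at the centre of its underside, z up. It stands free on the ledge.
- pot_big: the larger grey flowerpot, rim 112 mm in diameter, 105 mm high; origin at the centre of its underside. To be left alone.
- jar: glass jar with a steel cap, 74 mm in diameter, 110 mm high; origin at the centre of its underside. To be left alone.
- dustpan: orange plastic dustpan, 170 x 200 mm with a handle towards its +x; origin under the middle of the pan. To be left alone.
- bottlebrush: steel bottle brush lying down, 320 mm long, head towards its +x, 44 mm thick; origin on the ledge under its shaft, near the head. To be left alone.
- spraybottle: clear plastic bottle, 68 mm in diameter, 170 mm high; origin at the centre of its underside. To be left alone.
- trowel: garden trowel lying down, 310 mm long, wooden handle towards its -x; origin on the ledge at the middle. To be left alone.

How it is judged:
By the outcome, as a careful person would: the job done as asked, in the order asked, and still so for the second after the job is handed in, with the robot touching nothing.
It also fails if it takes over 72 s, if anything falls off the work surface, if the arm or the gripper's body presses on something with over 40 N, if the wrist force passes 120 N, or if a joint passes its speed limit or range.

## Working session

There is one attempt and no reset: what is moved stays moved. The work goes in short steps, Python scripts to look and compute and a tool call to move; the robot and the scene stay as the last step left them, time stands still between calls to the robot, and variables do not carry over. Pictures are saved under pics/ and viewed, at most 10 in all, crops included, and the job is handed in when it is done.

Besides the shell and the picture viewer there is one more tool, called after "Call:" as a command line: name --argument value ..., lists and objects as JSON in quotes. apply_moves: Moves the arm, as the interface text tells. Its arguments: {"type":"object","properties":{"motion":{"type":"string"}},"required":["motion"]}

```bash
mkdir -p pics; ls; cat > h.py <<'E'
import numpy as np, cv2, sys
sys.path.insert(0,'.')
from bench import status, vision, sign_off
def cap(n,f=None):
    c=vision.capture(n); c={k:(np.array(v) if k!='k1' else float(v)) for k,v in c.items()}
    if f: cv2.imwrite('pics/'+f,c['pixels']); np.savez('pics/'+f[:-4],**c)
    return c
def load(f): 
    d=np.load('pics/'+f+'.npz'); return {k:d[k] for k in d}
def D(c): return np.array([float(c['k1']),0,0,0])
def ray(c,uv):
    s=cv2.undistortPoints(np.array([[uv]],float),c['mtx'],D(c))[0,0]
    d=c['R'].T@np.array([s[0],s[1],1]); return -c['R'].T@c['t'].ravel(), d/np.linalg.norm(d)
def onz(c,uv,z):
    o,d=ray(c,uv); return o+d*(z-o[2])/d[2]
def proj(c,X):
    return cv2.projectPoints(np.atleast_2d(np.array(X,float)),cv2.Rodrigues(c['R'])[0],c['t'].ravel(),c['mtx'],D(c))[0][:,0]
E
python3 - <<'E'
from h import *
a=cap('side','side0.png');b=cap('top','top0.png')
for c in(a,b): print((-c['R'].T@c['t'].ravel()).round(),c['R'].round(2).tolist(),c['k1'])
o=status.get_obs();print({k:np.round(v,3) for k,v in o.items()})
E
```

```text
pics
[  98. -735.  749.] [[0.84, -0.54, -0.01], [-0.3, -0.45, -0.84], [0.45, 0.71, -0.54]] 0.040928467079444954
[ 361.   44. 1327.] [[0.02, -1.0, 0.02], [-0.98, -0.02, -0.19], [0.19, -0.02, -0.98]] -0.018739174530848286
{'clock': np.float64(0.1), 'q': array([-1.201,  0.384,  0.044,  1.599, -0.018,  1.161, -0.05 ]), 'dq': array([ 0.   , -0.003,  0.001, -0.004,  0.001, -0.001, -0.001]), 'joint_efforts': array([ 3.0000e-03, -4.3473e+01,  1.0290e+00, -2.5046e+01,  1.1000e-02,
        5.0000e-03,  0.0000e+00]), 'ee_pos': array([292.718, 579.445, 251.973]), 'tool_rot': array([-3.139,  0.   ,  2.674]), 'force': array([ 0.531, -0.357, -0.017]), 'torque': array([ 0.041,  0.022, -0.052]), 'gripper_force': np.float64(0.0), 'opening': np.float64(85.622)}
```

View pics/side0.png

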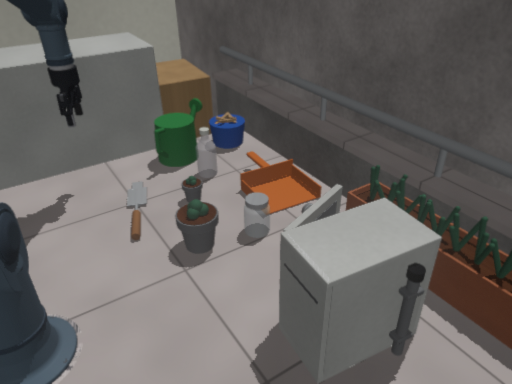

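View pics/top0.png

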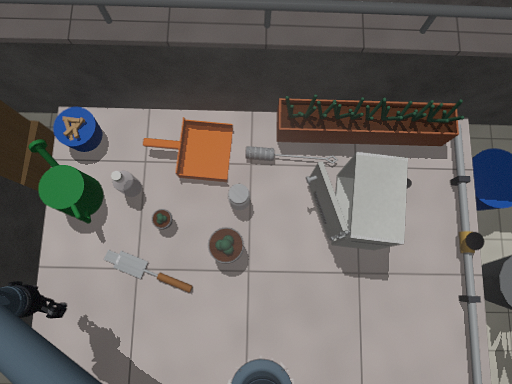

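Side view: small pot at (192,188), big pot at (198,225), and the cupboard at (355,280) with its door leaf at (318,210). Top view: small pot at (162,219), big pot (226,246), jar (239,194), cupboard (380,200), with the ajar leaf running from the hinge near (345,238) to the free edge near (318,165).

```bash
python3 - <<'E'
from h import *
t=cv2.imread('pics/top0.png');s=cv2.imread('pics/side0.png')
A=cv2.resize(t[140:260,290:420],None,fx=4,fy=4,interpolation=cv2.INTER_CUBIC)[:,:400]
B=cv2.resize(t[190:250,130:200],None,fx=5.6,fy=5.6,interpolation=cv2.INTER_CUBIC)[:300,:390]
C=cv2.resize(s[160:220,160:230],None,fx=5.6,fy=5.6,interpolation=cv2.INTER_CUBIC)
o=np.zeros((600,800,3),np.uint8);o[:480,:400]=A;o[:300,400:790]=B;h=min(300,C.shape[0]);o[300:300+h,400:400+390]=C[:h,:390]
cv2.imwrite('pics/crop0.png',o)
c=load('top0');print(c['mtx'])
for uv in[(162,219),(345,238),(318,165)]:print(onz(c,uv,62 if uv[0]<200 else 250).round())
E
```

```text
[[389.95212489   0.         258.85849781]
 [  0.         389.95212489 200.32626041]
 [  0.           0.           1.        ]]
[535. 334.  62.]
[ 467. -218.  250.]
[ 676. -145.  250.]
```

View pics/crop0.png

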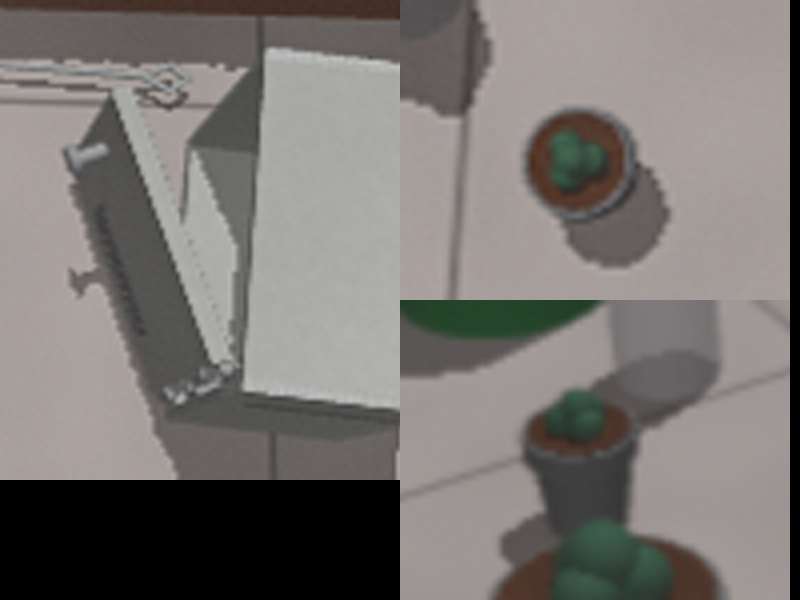

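The crop shows the leaf's top face running from (318,163) at the free end to (346,231) at the hinge. The cupboard's front top edge runs from (357,152) to (351,237), and the small pot's rim is centred near (161,219).

```bash
cat > m.py <<'E'
from h import *
def leafdir(c, H, prior=None):
    """leaf top by brightness near the leaf; returns angle line fit of mask on z=250"""
E
python3 - <<'E'
from h import *
c=load('top0');s=load('side0');f=lambda u,v:(290+(u+.5)/4-.5,140+(v+.5)/4-.5)
P1=onz(c,f(243,390),262);P2=onz(c,f(267,48),262)
print('front corners',P1.round(1),P2.round(1),np.linalg.norm(P2-P1))
e=(P2-P1)[:2];e/=np.linalg.norm(e); X=np.array([e[1],-e[0]]) # own x = y cross z
mid=(P1+P2)[:2]/2; org=mid+75*X; H=org-85*X-108*e; print('cup origin',org.round(1),'yaw',np.arctan2(X[1],X[0]),'hinge',H.round(1))
for p in[(113,90),(133,90),(212,362),(236,362)]:
    q=onz(c,f(*p),250)[:2]; d=q-H; print(q.round(1),'leaf r',np.linalg.norm(d).round(1))
a=onz(c,f(123,90),250)[:2];b=onz(c,f(224,362),250)[:2];d=(a-b)/np.linalg.norm(a-b);print('len',np.linalg.norm(a-b),'leaf dir',d,'angle',np.arctan2(e[0]*d[1]-e[1]*d[0],e@d), 'hinge from leaf',(a-214*d).round(1))
# side cam check
print(proj(s,[[*H,250],[*a,250],[*P1[:2],262],[*P2[:2],262]]).round(1))
# pot: saturated brown/green soil mask + dark rim
hsv=cv2.cvtColor(c['pixels'],cv2.COLOR_BGR2HSV)
for n,im,box in(('top',c,(145,205,35,30)),('side',s,(178,172,30,36))):
    hs=cv2.cvtColor(im['pixels'],cv2.COLOR_BGR2HSV);x,y,w,h=box
    R=hs[y:y+h,x:x+w]; m=((R[...,1]>85)&((R[...,0]<15)|(R[...,0]>40)&(R[...,0]<100))).astype(np.uint8)
    if n=='side': m=((R[...,1]>85)&(R[...,0]<15)).astype(np.uint8)
    cs=max(cv2.findContours(m,0,cv2.CHAIN_APPROX_NONE)[0],key=cv2.contourArea); el=cv2.fitEllipse(cv2.convexHull(cs)); uv=(el[0][0]+x,el[0][1]+y)
    print(n,uv,el[1:],onz(im,uv,58).round(1),onz(im,uv,62).round(1))
E
```

```text
front corners [ 468.9 -230.4  262. ] [ 715.1 -254.   262. ] 247.28847429101637
cup origin [ 584.9 -316.9] yaw -1.6664188903448243 hinge [ 485.5 -222. ]
[ 684.4 -144.7] leaf r 213.4
[ 684.8 -159.2] leaf r 209.0
[ 489.3 -212.2] leaf r 10.5
[ 489.6 -229.1] leaf r 8.2
len 206.88460798081715 leaf dir [0.94324543 0.33209645] angle 0.43414786584233384 hinge from leaf [ 482.7 -223. ]
[[284.6 231.6]
 [338.6 184.7]
 [280.2 231.9]
 [384.1 196.7]]
top (161.03871726989746, 218.1772985458374) ((16.203405380249023, 16.90871238708496), 30.820390701293945) [538.2 338.2  58. ] [537.7 337.3  62. ]
side (191.32017993927002, 182.3349494934082) ((8.294836044311523, 16.742353439331055), 83.19541931152344) [540.1 342.   58. ] [537.6 335.7  62. ]
```

```bash
cat > k.py <<'E'
# usage: pose file cmd.json = commanded pose; upd(row) after a move; row(pos,yaw,tilt) -> the row needed
from h import *
import json
from scipy.spatial.transform import Rotation as Ro
H=np.array([484.,-222.5])
F='cmd.json'
def get(): 
    d=json.load(open(F)); return np.array(d['p']),Ro.from_quat(d['q'])
def put(p,r): json.dump({'p':list(p),'q':list(r.as_quat())},open(F,'w'))
def upd(row):
    p,r=get(); row=np.array(row,float); put(p+r.apply(row[:3]*10),r*Ro.from_rotvec(row[3:6],degrees=True))
def tool(yaw,tilt=0): return Ro.from_euler('z',yaw)*Ro.from_euler('x',np.pi)*Ro.from_euler('y',tilt,degrees=True)
def row(pos,R):
    p,r=get(); return np.r_[r.inv().apply(np.array(pos)-p)/10,(r.inv()*R).as_rotvec(degrees=True)].round(2)
def leaf(phi,x,y,z): return np.array([*(H+y*np.array([np.cos(phi),np.sin(phi)])+x*np.array([np.sin(phi),-np.cos(phi)])),z])
def err():
    p,r=get(); o=status.get_obs(); return 'meas-cmd',(o['ee_pos']-p).round(1),'rot',(r.inv()*Ro.from_euler('xyz',o['tool_rot'])).as_rotvec(degrees=True).round(1),'F',o['force'].round(2),'t',o['clock'],'op',o['opening']
E
python3 - <<'E'
from k import *
put([293.08,580.179,253.269],Ro.from_euler('xyz',[-3.139,0,2.674]))
put([293.08,580.179,253.269],tool(2.674))
print(row(leaf(.3385,26,165,320),tool(1.909)));print(row(leaf(.3385,26,165,222),tool(1.909)))
E
```

```text
[-66.52 -52.94  -6.67   0.    -0.    43.83]
[-66.52 -52.94   3.13   0.    -0.    43.83]
```

Call:
apply_moves --motion "-2 -1.6 -2 0 0 2 -1; -6 -4.8 -5 0 0 5 -1; -10.5 -8.4 -6.7 0 0 8 -1; -15 -12 -6.7 0 0 11 -1; -19.5 -15.6 -6.7 0 0 14 -1; -24 -19.2 -6.7 0 0 17 -1; -28.5 -22.8 -6.7 0 0 20 -1; -33 -26.4 -6.7 0 0 23 -1"

```text
clock: 1.1
ee_pos: [468.8, 193.8, 319.9]
tool_rot: [-3.141, -0.0, 2.271]
force: [0.4, 0.5, 0.4]
opening: 0.1
gripper_force: 0.0
```

```bash
python3 - <<'E'
from k import *
upd([-33,-26.4,-6.7,0,0,23]);print(*err());print(row(leaf(.3385,26,165,320),tool(1.909)))
E
```

```text
meas-cmd [ 0.1 -2.  -0.4] rot [0.  0.  0.1] F [0.42 0.51 0.38] t 1.1 op 0.14186554510808078
[-4.123e+01 -1.133e+01  3.000e-02 -0.000e+00 -0.000e+00  2.083e+01]
```

Call:
apply_moves --motion "-5 -1.4 0 0 0 3 -1; -10.5 -2.9 0 0 0 6 -1; -16 -4.4 0 0 0 9 -1; -21.5 -5.9 0 0 0 12 -1; -27 -7.4 0 0 0 15 -1; -33 -9.1 0 0 0 18 -1; -38 -10.4 0 0 0 20.8 -1; -41.2 -11.3 0 0 0 20.8 -1"

```text
clock: 2.1
ee_pos: [648.1, -195.1, 319.4]
tool_rot: [-3.14, 0.001, 1.906]
force: [0.5, 0.8, 0.4]
opening: 0.1
gripper_force: 0.0
```

```bash
python3 - <<'E'
from k import *
upd([-41.2,-11.3,0,0,0,20.8]);print(*err());print(row(leaf(.3385,26,165,222),tool(1.909)))
c=cap('top','top1.png');cv2.imwrite('pics/top1c.png',cv2.resize(c['pixels'][130:270,270:430],None,fx=4,fy=4))
E
```

```text
meas-cmd [-0.3 -3.3 -0.9] rot [ 0.1 -0.1  0.2] F [0.45 0.83 0.44] t 2.1 op 0.08062976425081674
[-0.04 -0.02  9.83 -0.   -0.    0.03]
```

View pics/top1c.png

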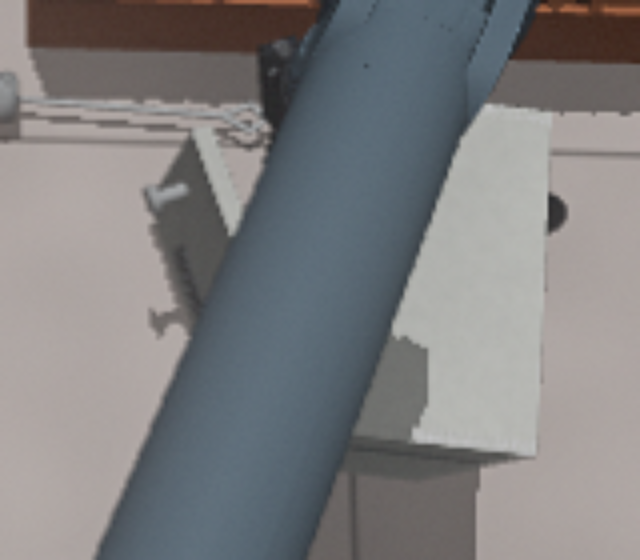

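The arm hides the tool itself; the leaf's free end is still in its original place, at about (205,135) in the crop. Lowering inside the door.

Call:
apply_moves --motion "0 0 1 0 0 0 -1; 0 0 2.5 0 0 0 -1; 0 0 4 0 0 0 -1; 0 0 5.5 0 0 0 -1; 0 0 7 0 0 0 -1; 0 0 8.5 0 0 0 -1; 0 0 9.8 0 0 0 -1; 0 0 9.8 0 0 0 -1"

```text
clock: 3.15
ee_pos: [647.3, -191.6, 220.5]
tool_rot: [-3.139, -0.001, 1.909]
force: [0.3, 0.7, -0.0]
opening: -0.0
gripper_force: 0.0
```

```bash
python3 - <<'E'
from k import *
upd([0,0,9.8,0,0,0]);print(*err())
for a in np.linspace(0.02,.36,8): print(row(leaf(.3385+a,18,165,222),tool(1.909+a)))
c=cap('side','side1.png');cv2.imwrite('pics/side1c.png',cv2.resize(c['pixels'][130:300,240:440],None,fx=3.5,fy=3.5))
E
```

```text
meas-cmd [-1.   0.3 -1.8] rot [0.1 0.1 0. ] F [ 0.28  0.71 -0.02] t 3.15 op -0.02852602109287581
[ 1.09  0.01  0.03 -0.   -0.   -1.11]
[ 1.9   0.06  0.03 -0.   -0.   -3.9 ]
[ 2.7   0.08  0.03 -0.   -0.   -6.68]
[ 3.51  0.05  0.03 -0.   -0.   -9.46]
[ 4.310e+00 -1.000e-02  3.000e-02 -0.000e+00 -0.000e+00 -1.225e+01]
[  5.11  -0.12   0.03  -0.    -0.   -15.03]
[  5.91  -0.26   0.03  -0.    -0.   -17.81]
[  6.69  -0.44   0.03  -0.    -0.   -20.6 ]
```

View pics/side1c.png

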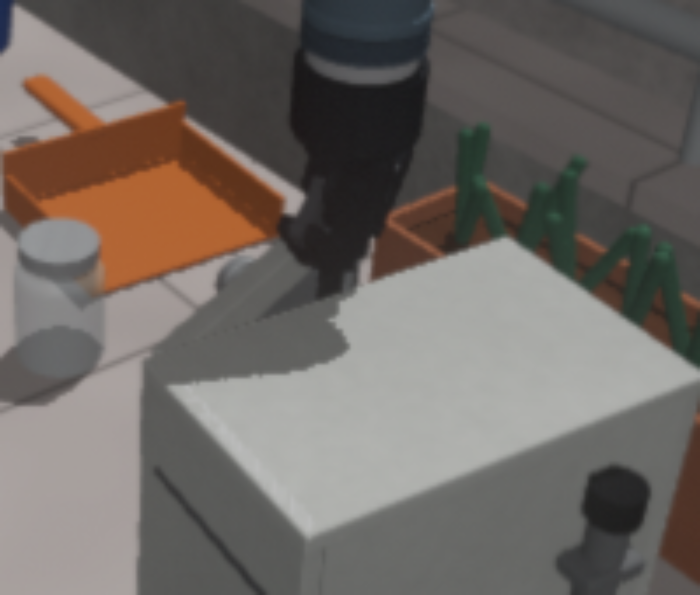

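The fingers hang behind the leaf's inside face, at crop (330,270), without touching it. Pushing gently.

Call:
apply_moves --motion "0.5 0 0 0 0 -0.5 -1; 1 0 0 0 0 -1 -1; 1.5 0 0 0 0 -2.5 -1; 2 0 0 0 0 -4.2 -1; 2.5 0 0 0 0 -6 -1; 3 0 0 0 0 -7.7 -1; 3.5 0 0 0 0 -9.5 -1; 4 0 0 0 0 -11.2 -1"

```text
clock: 4.2
ee_pos: [634.4, -154.3, 222.2]
tool_rot: [-3.141, -0.0, 2.107]
force: [1.4, -2.3, 0.6]
opening: -0.0
gripper_force: 0.0
```

```bash
cat >> k.py <<'E'
def st(p0):
    # heading of the leaf implied by the measured tool, pushed face at x=19; normal force (along opening) with bias
    o=status.get_obs(); q=o['ee_pos'][:2]-H; r=np.linalg.norm(q); phi=np.arctan2(q[1],q[0])+np.arcsin(19/r); y=np.sqrt(r*r-361)
    n=np.array([np.sin(phi),-np.cos(phi)]); return 'phi %.3f y %.1f F.n %.2f'%(phi,y,(o['force'][:2]-np.array(p0))@n), err()
E
python3 - <<'E'
from k import *
upd([4,0,0,0,0,-11.2]);print(st([.3,.7]))
for a in np.linspace(0.60,.9,8): print(row(leaf(a,18,165,222),tool(1.5708+a)))
E
```

```text
('phi 0.541 y 164.0 F.n 3.12', ('meas-cmd', array([-0.7, -0.2, -0.1]), 'rot', array([ 0.1,  0. , -0.1]), 'F', array([ 1.44, -2.25,  0.59]), 't', 4.2, 'op', -0.023627554983965657))
[ 1.09  0.1   0.03 -0.   -0.   -3.77]
[ 1.8   0.11  0.03 -0.   -0.   -6.22]
[ 2.51  0.1   0.03 -0.   -0.   -8.68]
[  3.22   0.05   0.03  -0.    -0.   -11.14]
[  3.93  -0.02   0.03  -0.    -0.   -13.59]
[  4.63  -0.13   0.03  -0.    -0.   -16.05]
[  5.33  -0.27   0.03  -0.    -0.   -18.5 ]
[  6.02  -0.43   0.03  -0.    -0.   -20.96]
```

Call:
apply_moves --motion "0.6 0 0 0 0 -2 -1; 1.2 0.1 0 0 0 -4.1 -1; 1.8 0.1 0 0 0 -6.2 -1; 2.4 0.1 0 0 0 -8.3 -1; 3 0.1 0 0 0 -10.4 -1; 3.6 0 0 0 0 -12.5 -1; 4.1 0 0 0 0 -14.2 -1; 4.5 -0.1 0 0 0 -15.6 -1"

```text
clock: 5.2
ee_pos: [611.3, -115.2, 222.3]
tool_rot: [3.141, 0.0, 2.379]
force: [2.3, -1.5, -0.0]
opening: 0.2
gripper_force: 0.0
```

```bash
python3 - <<'E'
from k import *
upd([4.5,-.1,0,0,0,-15.6]);print(st([.3,.7]))
p=leaf(.8,18,165,222)
for a in np.linspace(0.82,.95,8): print(row(leaf(a,18,165,222),tool(1.5708+a)))
E
```

```text
('phi 0.815 y 165.4 F.n 2.95', ('meas-cmd', array([-0. ,  0.7,  0. ]), 'rot', array([-0. , -0. , -0.1]), 'F', array([ 2.26, -1.52, -0.01]), 't', 5.2, 'op', 0.1560135248235543))
[ 0.23  0.02  0.03 -0.   -0.   -0.77]
[ 0.54  0.04  0.03 -0.   -0.   -1.84]
[ 0.85  0.06  0.03 -0.   -0.   -2.9 ]
[ 1.15  0.08  0.03 -0.   -0.   -3.97]
[ 1.46  0.09  0.03 -0.   -0.   -5.03]
[ 1.77  0.09  0.03 -0.   -0.   -6.09]
[ 2.08  0.09  0.03 -0.   -0.   -7.16]
[ 2.39  0.08  0.03 -0.   -0.   -8.22]
```

Call:
apply_moves --motion "0.2 0 0 0 0 -0.6 -1; 0.4 0 0 0 0 -1.3 -1; 0.6 0 0 0 0 -2 -1; 0.8 0.1 0 0 0 -2.7 -1; 1 0.1 0 0 0 -3.4 -1; 1.1 0.1 0 0 0 -3.8 -1; 1.2 0.1 0 0 0 -4.1 -1; 1.2 0.1 0 0 0 -4.1 -1"

```text
clock: 6.2
ee_pos: [602.9, -107.0, 222.2]
tool_rot: [-3.141, -0.001, 2.449]
force: [2.6, -1.5, 0.5]
opening: -0.3
gripper_force: 0.0
```

```bash
python3 - <<'E'
from k import *
upd([1.2,.1,0,0,0,-4.1]);print(st([.3,.7]))
for a in [.9,.95]: print(row(leaf(a,18,165,222),tool(1.5708+a)))
E
```

```text
('phi 0.886 y 164.7 F.n 3.12', ('meas-cmd', array([-0.4, -0.1, -0.1]), 'rot', array([0., 0., 0.]), 'F', array([ 2.57, -1.46,  0.52]), 't', 6.2, 'op', -0.3353624736827382))
[ 0.36  0.02  0.03 -0.   -0.   -1.26]
[ 1.18  0.07  0.03 -0.   -0.   -4.12]
```

Call:
apply_moves --motion "0.15 0 0 0 0 -0.5 -1; 0.3 0 0 0 0 -1 -1; 0.45 0 0 0 0 -1.5 -1; 0.6 0 0 0 0 -2 -1; 0.7 0 0 0 0 -2.4 -1; 0.8 0.1 0 0 0 -2.7 -1; 0.9 0.1 0 0 0 -3.1 -1; 1 0.1 0 0 0 -3.5 -1"

```text
clock: 7.2
ee_pos: [596.0, -100.0, 222.3]
tool_rot: [-3.141, 0.0, 2.51]
force: [2.0, -2.6, 0.0]
opening: 0.3
gripper_force: 0.0
```

```bash
python3 - <<'E'
from k import *
upd([1,.1,0,0,0,-3.5]);print(st([.3,.7]))
for a in [1]: print(row(leaf(a,18,165,222),tool(1.5708+a)))
E
```

```text
('phi 0.945 y 164.9 F.n 3.36', ('meas-cmd', array([-0.2, -0.3,  0. ]), 'rot', array([ 0., -0.,  0.]), 'F', array([ 2.03, -2.64,  0.04]), 't', 7.2, 'op', 0.30356801369480607))
[ 1.01  0.04  0.03 -0.   -0.   -3.49]
```

Call:
apply_moves --motion "0.15 0 0 0 0 -0.5 -1; 0.3 0 0 0 0 -1 -1; 0.45 0 0 0 0 -1.5 -1; 0.6 0 0 0 0 -2 -1; 0.7 0 0 0 0 -2.4 -1; 0.8 0 0 0 0 -2.7 -1; 0.9 0 0 0 0 -3.1 -1; 1 0 0 0 0 -3.5 -1"

```text
clock: 8.2
ee_pos: [588.2, -93.5, 222.3]
tool_rot: [3.141, 0.0, 2.571]
force: [3.5, -0.5, 0.0]
opening: 0.1
gripper_force: 0.0
```

```bash
python3 - <<'E'
from k import *
upd([1,0,0,0,0,-3.5]);print(st([.3,.7]))
for a in [1.06]: print(row(leaf(a,18,165,222),tool(1.5708+a)))
E
```

```text
('phi 1.006 y 164.7 F.n 3.38', ('meas-cmd', array([0. , 0.3, 0. ]), 'rot', array([-0., -0., -0.]), 'F', array([ 3.54, -0.5 ,  0.03]), 't', 8.2, 'op', 0.06017052226465658))
[ 1.    0.12  0.03 -0.   -0.   -3.42]
```

Call:
apply_moves --motion "0.15 0 0 0 0 -0.5 -1; 0.3 0 0 0 0 -1 -1; 0.45 0.1 0 0 0 -1.5 -1; 0.6 0.1 0 0 0 -2 -1; 0.7 0.1 0 0 0 -2.4 -1; 0.8 0.1 0 0 0 -2.7 -1; 0.9 0.1 0 0 0 -3.1 -1; 1 0.1 0 0 0 -3.5 -1"

```text
clock: 9.2
ee_pos: [580.1, -87.6, 222.3]
tool_rot: [-3.142, -0.0, 2.632]
force: [2.9, -1.5, -0.1]
opening: -0.3
gripper_force: 0.0
```

```bash
python3 - <<'E'
from k import *
upd([1,.1,0,0,0,-3.5]);print(st([.3,.7]))
for a in [1.12]: print(row(leaf(a,18,165,222),tool(1.5708+a)))
E
```

```text
('phi 1.067 y 164.6 F.n 3.32', ('meas-cmd', array([-0.2, -0.1,  0. ]), 'rot', array([ 0.,  0., -0.]), 'F', array([ 2.88, -1.49, -0.12]), 't', 9.2, 'op', -0.26984308991534317))
[ 1.    0.1   0.03  0.    0.   -3.36]
```

Call:
apply_moves --motion "0.15 0 0 0 0 -0.5 -1; 0.3 0 0 0 0 -1 -1; 0.45 0.1 0 0 0 -1.5 -1; 0.6 0.1 0 0 0 -2 -1; 0.7 0.1 0 0 0 -2.4 -1; 0.8 0.1 0 0 0 -2.7 -1; 0.9 0.1 0 0 0 -3.1 -1; 1 0.1 0 0 0 -3.4 -1"

```text
clock: 10.2
ee_pos: [571.9, -81.9, 222.3]
tool_rot: [-3.142, 0.0, 2.692]
force: [2.9, -2.8, 0.9]
opening: 0.0
gripper_force: 0.0
```

```bash
python3 - <<'E'
from k import *
upd([1,.1,0,0,0,-3.4]);print(st([.3,.7]))
for a in [1.18]: print(row(leaf(a,18,165,222),tool(1.5708+a)))
E
```

```text
('phi 1.127 y 164.8 F.n 3.87', ('meas-cmd', array([-0.1, -0.1,  0. ]), 'rot', array([ 0., -0., -0.]), 'F', array([ 2.91, -2.82,  0.89]), 't', 10.2, 'op', 0.04423845341419795))
[ 0.99  0.08  0.03 -0.    0.   -3.4 ]
```

Call:
apply_moves --motion "0.1 0 0 0 0 -0.3 -1; 0.2 0 0 0 0 -0.6 -1; 0.3 0 0 0 0 -1 -1; 0.4 0 0 0 0 -1.3 -1; 0.5 0 0 0 0 -1.7 -1; 0.5 0 0 0 0 -1.7 -1; 0.5 0 0 0 0 -1.7 -1; 0.5 0 0 0 0 -1.7 -1"

```text
clock: 11.2
ee_pos: [567.4, -79.4, 222.2]
tool_rot: [3.141, -0.0, 2.721]
force: [2.2, -0.2, 1.6]
opening: -0.3
gripper_force: 0.0
```

```bash
python3 - <<'E'
from k import *
upd([.5,0,0,0,0,-1.7])
for i in range(5): print(st([.3,.7])[0]);vision.capture('side')
print(err())
E
```

```text
phi 1.158 y 164.5 F.n 2.11
phi 1.158 y 164.5 F.n 2.21
phi 1.158 y 164.5 F.n 2.41
phi 1.158 y 164.5 F.n 2.22
phi 1.158 y 164.5 F.n 2.39
('meas-cmd', array([-0.2,  0.1, -0.1]), 'rot', array([-0.,  0.,  0.]), 'F', array([1.45, 0.03, 0.76]), 't', 11.45, 'op', 0.06671921540089625)
```

Call:
apply_moves --motion "0.1 0 0 0 0 -0.3 -1; 0.2 0 0 0 0 -0.6 -1; 0.3 0 0 0 0 -1 -1; 0.4 0 0 0 0 -1.3 -1; 0.5 0 0 0 0 -1.7 -1; 0.6 0 0 0 0 -2 -1; 0.7 0.1 0 0 0 -2.4 -1; 0.8 0.1 0 0 0 -2.7 -1"

```text
clock: 12.45
ee_pos: [560.3, -76.2, 222.2]
tool_rot: [-3.141, -0.0, 2.768]
force: [2.7, -1.2, -0.0]
opening: 0.0
gripper_force: 0.0
```

```bash
python3 - <<'E'
from k import *
upd([.8,.1,0,0,0,-2.7])
for i in range(4): print(st([.3,.7])[0]);vision.capture('side')
print(err())
E
```

```text
phi 1.206 y 163.9 F.n 2.94
phi 1.207 y 163.9 F.n 1.92
phi 1.207 y 164.0 F.n 2.65
phi 1.207 y 164.0 F.n 0.91
('meas-cmd', array([-0.4, -0.5, -0. ]), 'rot', array([0., 0., 0.]), 'F', array([ 1.8 , -1.83, -0.09]), 't', 12.65, 'op', 0.029752112547931368)
```

Call:
apply_moves --motion "0.1 0 0 0 0 -0.3 -1; 0.2 0 0 0 0 -0.6 -1; 0.3 0 0 0 0 -1 -1; 0.4 0 0 0 0 -1.3 -1; 0.5 0 0 0 0 -1.7 -1; 0.6 0 0 0 0 -2 -1; 0.7 0 0 0 0 -2.4 -1; 0.8 0 0 0 0 -2.7 -1"

```text
clock: 13.65
ee_pos: [553.2, -72.5, 222.3]
tool_rot: [3.141, 0.0, 2.816]
force: [3.9, -1.5, -0.5]
opening: -0.2
gripper_force: 0.0
```

```bash
python3 - <<'E'
from k import *
upd([.8,0,0,0,0,-2.7])
for i in range(4): print(st([.3,.7])[0]);vision.capture('side')
print(err())
E
```

```text
phi 1.254 y 164.1 F.n 4.09
phi 1.255 y 164.1 F.n 3.20
phi 1.254 y 164.1 F.n 3.74
phi 1.254 y 164.1 F.n 3.30
('meas-cmd', array([-0.1,  0.1,  0. ]), 'rot', array([-0.,  0.,  0.]), 'F', array([ 2.93, -1.76, -0.28]), 't', 13.85, 'op', -0.22516489331020512)
```

Call:
apply_moves --motion "0.1 0 0 0 0 -0.3 -1; 0.2 0 0 0 0 -0.7 -1; 0.3 0 0 0 0 -1 -1; 0.4 0 0 0 0 -1.4 -1; 0.4 0 0 0 0 -1.4 -1; 0.4 0 0 0 0 -1.4 -1; 0.4 0 0 0 0 -1.4 -1; 0.4 0 0 0 0 -1.4 -1"

```text
clock: 14.85
ee_pos: [549.5, -71.1, 222.3]
tool_rot: [3.141, 0.0, 2.84]
force: [4.6, -1.1, -0.4]
opening: -0.3
gripper_force: 0.0
```

```bash
python3 - <<'E'
from k import *
upd([.4,0,0,0,0,-1.4])
for i in range(5): print(st([.3,.7])[0]);vision.capture('side')
print(err())
E
```

```text
phi 1.278 y 163.9 F.n 4.64
phi 1.278 y 163.9 F.n 5.46
phi 1.278 y 163.9 F.n 4.33
phi 1.278 y 163.9 F.n 5.21
phi 1.278 y 163.9 F.n 4.77
('meas-cmd', array([0.1, 0.2, 0.1]), 'rot', array([-0., -0., -0.]), 'F', array([ 5.19, -0.79, -0.49]), 't', 15.1, 'op', -0.20733871040491372)
```

Binding is confirmed: the force rose 1.4 N over 0.024 rad. Backing off and then lifting.

Call:
apply_moves --motion "-0.2 0 0 0 0 0 -1; -0.6 0 0 0 0 0 -1; -1.2 0 0 0 0 0 -1; -2 0 0 0 0 0 -1; -2.5 0 -1 0 0 0 -1; -2.5 0 -4 0 0 0 -1; -2.5 0 -8 0 0 0 -1; -2.5 0 -12 0 0 0 -1"

```text
clock: 16.1
ee_pos: [573.3, -79.0, 344.1]
tool_rot: [-3.142, 0.0, 2.839]
force: [1.9, 0.5, 0.3]
opening: -0.1
gripper_force: 0.0
```

```bash
python3 - <<'E'
from k import *
upd([-2.5,0,-12,0,0,0])
print(err())
# pot grasp: tool tilt 20 about y, yaw 2.806
yaw=1.235+np.pi/2
R=tool(yaw,20); print('z dir',R.apply([0,0,1]).round(2),'y',R.apply([0,1,0]).round(2))
g=np.array([538,337,52.]); tcp=g-3*R.apply([0,0,1]); pre=tcp-110*R.apply([0,0,1])
print(row(pre,R),row(tcp,R),pre,tcp)
E
```

```text
('meas-cmd', array([ 0. , -0.3,  1.8]), 'rot', array([ 0., -0.,  0.]), 'F', array([1.86, 0.53, 0.25]), 't', 16.1, 'op', -0.07923028434902032)
z dir [-0.32  0.11 -0.94] y [0.33 0.94 0.  ]
[11.86 38.51 18.41 -0.34 20.    1.93] [15.62 38.64 28.74 -0.34 20.    1.93] [574.4897005  324.26457656 158.18526615] [538.96875311 336.66189141  54.81907786]
```

Call:
apply_moves --motion "1 3 -1 0 0 0 -1; 3 8 0 0 3 0 0; 4.5 13 1 0 6 0.5 1; 6 18.5 2 0 9 1 1; 7.5 24 4 0 12 1.2 1; 9 29.5 6 0 15 1.5 1; 10.5 34.5 9 0 18 1.9 1; 11.5 38 12 0 20 1.9 1"

```text
clock: 17.1
ee_pos: [576.3, 322.0, 222.0]
tool_rot: [-3.138, -0.35, 2.809]
force: [0.7, -0.8, -0.7]
opening: 85.6
gripper_force: 0.0
```

```bash
python3 - <<'E'
from k import *
upd([11.5,38,12,0,20,1.9])
print(err());print(status.get_obs()['q'].round(4).tolist(), status.get_obs()['ee_pos'])
yaw=1.235+np.pi/2
R=tool(yaw,20)
for z in(55,): 
  g=np.array([538,337,z]); tcp=g-3*R.apply([0,0,1]); pre=tcp-90*R.apply([0,0,1])
  print(row(pre,R),row(tcp,R),pre,tcp)
c=cap('top','top2.png');s=cap('side','side2.png')
o=np.hstack([cv2.resize(c['pixels'][130:270,110:390],(800,400),interpolation=cv2.INTER_CUBIC)]);cv2.imwrite('pics/t2c.png',o)
# leaf angle: bright leaf top
E
```

```text
('meas-cmd', array([-0.1,  3.6, -0.3]), 'rot', array([-0. ,  0.1, -0.2]), 'F', array([ 0.71, -0.77, -0.71]), 't', 17.1, 'op', 85.63429725105793)
[-0.6206, 0.5891, 0.2341, 1.4176, -0.3634, 1.4301, 0.934] [576.28912423 321.95012097 221.95702023]
[-1.73  0.54  7.87 -0.34  0.   -0.03] [-1.73  0.6  16.87 -0.34  0.   -0.03] [568.03134643 326.5186338  142.39141373] [538.96875311 336.66189141  57.81907786]
```

View pics/t2c.png

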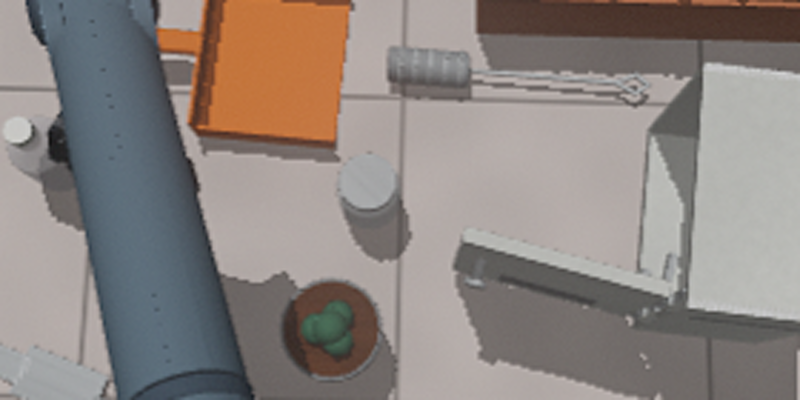

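The door stands open with its leaf top running from about (272,212) to (344,231) in full-image pixels. Jar (238,194) and big pot (227,245) are undisturbed, and the spray bottle at (116,175) is clear of the gripper.

```bash
python3 - <<'E'
from k import *
c=load('top2');g=cv2.cvtColor(c['pixels'],cv2.COLOR_BGR2GRAY).astype(float);hs=cv2.cvtColor(c['pixels'],cv2.COLOR_BGR2HSV)
f=lambda u,v:(110+(u+.5)/2.857-.5,130+(v+.5)/2.857-.5)
a=onz(c,f(463,236),250)[:2];d=a-H;print('free end',a,np.linalg.norm(d),'phi',np.arctan2(d[1],d[0]))
# lower edge (bright top -> dark outer face): strongest darkening per column
pts=[]
for u in range(280,336):
    v0=int(np.interp(u,[272,344],[212,231])); col=g[v0-4:v0+10,u]; dd=np.diff(col); i=dd.argmin(); w=-dd[max(i-1,0):i+2]; 
    pts.append((u,v0-4+max(i-1,0)+.5+(w*np.arange(len(w))).sum()/w.sum()))
P=np.array([onz(c,p,250)[:2] for p in pts]);vx,vy,x0,y0=cv2.fitLine(P.astype(np.float32),cv2.DIST_HUBER,0,.01,.01).ravel()
d=np.array([vx,vy])*np.sign(vy);n=np.array([d[1],-d[0]]);print('outer face heading',np.arctan2(d[1],d[0]),'offset of hinge from it',(H-[x0,y0])@n)
s=load('side2')
for uv in[(116.3,175.5)]:print('spray top',onz(c,uv,170))
E
```

```text
free end [535.1458975  -13.58524725] 215.0843479849163 phi 1.3307016333765642
outer face heading 1.3234676 offset of hinge from it 5.796633365497428
spray top [650.33173412 456.58972899 170.        ]
```

Call:
apply_moves --motion "-0.9 0.3 2 0 0 0 1; -1.7 0.6 5 0 0 0 1; -1.7 0.6 7.9 0 0 0 1; -1.7 0.6 10 0 0 0 1; -1.7 0.6 12 0 0 0 1; -1.7 0.6 14 0 0 0 1; -1.7 0.6 16 0 0 0 1; -1.7 0.6 17 0 0 0 1"

```text
clock: 18.2
ee_pos: [536.9, 337.0, 55.1]
tool_rot: [-3.134, -0.351, 2.805]
force: [0.2, 0.4, 0.0]
opening: 85.8
gripper_force: 0.0
```

```bash
python3 - <<'E'
from k import *
upd([-1.7,.6,17,0,0,0])
print(err());print(status.get_obs()['q'].round(4).tolist())
s=cap('side','side3.png');cv2.imwrite('pics/s3c.png',cv2.resize(s['pixels'][80:240,110:270],None,fx=3.7,fy=3.7,interpolation=cv2.INTER_CUBIC))
E
```

```text
('meas-cmd', array([-1.4,  0. , -1.6]), 'rot', array([ 0.1,  0.1, -0. ]), 'F', array([0.19, 0.4 , 0.04]), 't', 18.2, 'op', 85.79827892298123)
[-0.6418, 0.7224, 0.1891, 1.5819, -0.4134, 1.1369, 0.9829]
```

View pics/s3c.png

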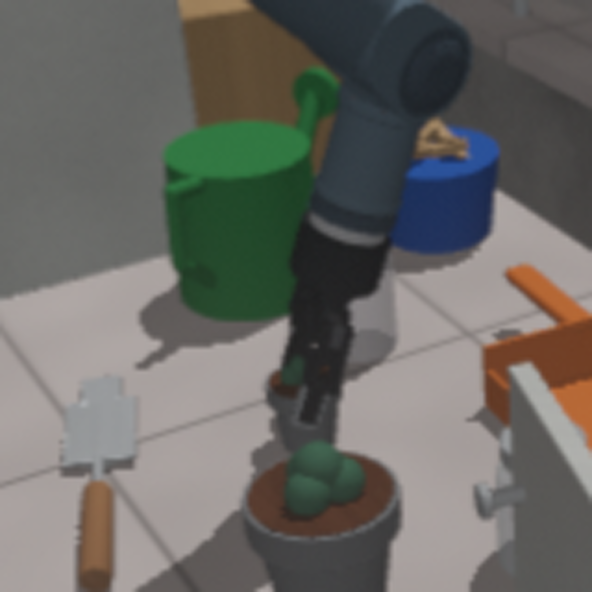

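The near finger sits in front of the small pot's middle, at crop (312,400), with the far finger behind it. The pot's cactus and left rim show between them, so the pot is straddled. Closing.

Call:
apply_moves --motion "0 0 0 0 0 0 0.6; 0 0 0 0 0 0 0.2; 0 0 0 0 0 0 -0.2; 0 0 0 0 0 0 -0.6; 0 0 0 0 0 0 -1; 0 0 0 0 0 0 -1; 0 0 0 0 0 0 -1; 0 0 0 0 0 0 -1"

```text
clock: 19.25
ee_pos: [539.6, 336.9, 57.6]
tool_rot: [-3.137, -0.347, 2.805]
force: [3.1, -1.4, 5.1]
opening: 63.1
gripper_force: 66.5
```

```bash
python3 - <<'E'
from k import *
upd([0]*6)
print(err(),status.get_obs()['gripper_force'])
# arm lengths from FK-ish: wrist height along tool, assume planar; compare two poses
p,r=get(); print(p, row(p+[0,0,120],r))
ph=1.325; yaw=ph+np.pi/2; R=tool(yaw,20)
print('to above place',row(leaf(ph,61,178,57.8+240),R), leaf(ph,61,178,57.8+240))
E
```

```text
('meas-cmd', array([ 1.3, -0.1,  0.9]), 'rot', array([-0.1, -0.1,  0. ]), 'F', array([ 3.13, -1.4 ,  5.12]), 't', 19.25, 'op', 63.09275254715044) 66.54343843460083
[538.27107177 336.94291226  56.67267293] [  4.1   -0.07 -11.28   0.     0.     0.  ]
to above place [-8.490e+00 -3.650e+01 -2.853e+01  1.430e+00 -1.000e-02 -4.880e+00] [586.47910102 -64.69304878 297.8       ]
```

```bash
python3 - <<'E'
from k import *
s=load('side3');p,r=get();u=-r.apply([0,0,1])
for L in(50,100,150,200,250,300):print(L,(proj(s,[p+L*u])[0]-[110,80])*3.7,(p+L*u).round())
E
```

```text
50 [316.7090662 331.9568122] [555. 332. 104.]
100 [332.27035951 279.01198412] [571. 326. 151.]
150 [348.34853086 224.21940378] [587. 321. 198.]
200 [364.97518296 167.46214281] [603. 316. 245.]
250 [382.1848944  108.61213796] [619. 310. 292.]
300 [400.01559383  47.52879545] [636. 305. 339.]
```

Call:
apply_moves --motion "0.2 0 -0.5 0 0 0 -1; 0.5 0 -1.5 0 0 0 -1; 1.5 0 -4 0 0 0 -1; 2.7 0 -7.5 0 0 0 -1; 4 0 -11 0 0 0 -1; 5.5 0 -15 0 0 0 -1; 5.5 -0.1 -15 0 0 0 -1; 5.5 -0.1 -15 0 0 0 -1"

```text
clock: 20.25
ee_pos: [536.5, 336.5, 215.0]
tool_rot: [-3.133, -0.351, 2.805]
force: [-1.2, 0.6, -3.1]
opening: 62.9
gripper_force: 66.4
```

```bash
python3 - <<'E'
from k import *
upd([5.5,-.1,-15,0,0,0])
print(err(),status.get_obs()['gripper_force'])
ph=1.325; yaw=ph+np.pi/2; R=tool(yaw,20)
print('to above place',row(leaf(ph,61,178,57.8+260),R), leaf(ph,61,178,57.8+240))
s=cap('side','side4.png');t=cap('top','top4.png')
p,r=get();u=proj(s,[p])[0].astype(int);print(u)
a=cv2.resize(s['pixels'][u[1]-45:u[1]+55,u[0]-50:u[0]+50],(500,500),interpolation=cv2.INTER_CUBIC);cv2.imwrite('pics/s4c.png',a)
E
```

```text
('meas-cmd', array([-1.4, -0.5, -1.4]), 'rot', array([0.1, 0.1, 0. ]), 'F', array([-1.17,  0.58, -3.08]), 't', 20.25, 'op', 62.90560256034737) 66.38823866844177
to above place [-1.330e+01 -3.641e+01 -1.541e+01  1.430e+00 -1.000e-02 -4.880e+00] [586.47910102 -64.69304878 297.8       ]
[186 136]
```

View pics/s4c.png

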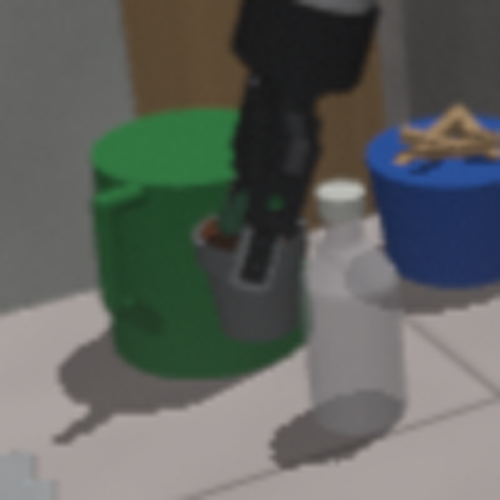

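The pot is held and lifted: rim near (250,235), foot near (262,335) in the crop. It leans only about 4–5°, which I'll correct through the tool's tilt. The wrist will pass above the door.

```bash
python3 - <<'E'
from k import *
ph=1.325; R=tool(ph+np.pi/2,15)
print('place above',row(leaf(ph,60,176,320),R), leaf(ph,60,176,320))
E
```

```text
place above [-13.15 -36.62 -15.58   1.21  -5.01  -4.94] [585.02249957 -66.38960771 320.        ]
```

Call:
apply_moves --motion "-0.6 -1.5 -3 0 0 0 -1; -2 -5.5 -8 0.1 -0.5 -0.5 -1; -4 -11 -12 0.3 -1.5 -1.5 -1; -6 -16.5 -14 0.5 -2.5 -2.5 -1; -8 -22 -15 0.7 -3.5 -3.5 -1; -10 -27.5 -15.6 0.9 -4.2 -4.2 -1; -12 -33 -15.6 1.2 -5 -4.9 -1; -13.1 -36.6 -15.6 1.2 -5 -4.9 -1"

```text
clock: 21.35
ee_pos: [582.8, -70.6, 318.2]
tool_rot: [-3.139, -0.265, 2.889]
force: [-0.0, -0.3, -2.6]
opening: 63.3
gripper_force: 66.6
```

```bash
python3 - <<'E'
from k import *
upd([-13.1,-36.6,-15.6,1.2,-5,-4.9])
print(err(),status.get_obs()['gripper_force'])
ph=1.325; R=tool(ph+np.pi/2,15)
for z in (150,70,62,58):print(row(leaf(ph,60,176,z),R))
E
```

```text
('meas-cmd', array([-1.9, -4.5, -2.1]), 'rot', array([0.1, 0.2, 0.3]), 'F', array([-0.04, -0.27, -2.58]), 't', 21.35, 'op', 63.261246122443296) 66.60462498664856
[-4.450e+00 -2.000e-02  1.644e+01  1.000e-02 -1.000e-02 -4.000e-02]
[-6.520e+00 -2.000e-02  2.417e+01  1.000e-02 -1.000e-02 -4.000e-02]
[-6.730e+00 -2.000e-02  2.494e+01  1.000e-02 -1.000e-02 -4.000e-02]
[-6.830e+00 -2.000e-02  2.533e+01  1.000e-02 -1.000e-02 -4.000e-02]
```

Call:
apply_moves --motion "-0.3 0 1 0 0 0 -1; -1.2 0 4.5 0 0 0 -1; -2.3 0 8.5 0 0 0 -1; -3.4 0 12.5 0 0 0 -1; -4.5 0 16.5 0 0 0 -1; -5.5 0 20.3 0 0 0 -1; -6.2 0 23 0 0 0 -1; -6.4 0 23.7 0 0 0 -1"

```text
clock: 22.35
ee_pos: [582.1, -63.6, 71.0]
tool_rot: [3.141, -0.27, 2.897]
force: [0.8, -0.0, -2.6]
opening: 63.1
gripper_force: 66.6
```

```bash
python3 - <<'E'
from k import *
upd([-6.4,0,23.7,0,0,0])
print(err(),status.get_obs()['gripper_force'])
ph=1.325; R=tool(ph+np.pi/2,15)
for z in (62,58,55):print(row(leaf(ph,60,176,z),R))
s=cap('side','side5.png');t=cap('top','top5.png')
a=cv2.resize(s['pixels'][100:240,260:400],(500,500),interpolation=cv2.INTER_CUBIC)
cv2.imwrite('pics/s5c.png',a)
E
```

```text
('meas-cmd', array([-3. ,  2.6, -3.8]), 'rot', array([ 0. ,  0.5, -0.1]), 'F', array([ 0.84, -0.05, -2.63]), 't', 22.35, 'op', 63.111874229882844) 66.63187623023987
[-0.33 -0.02  1.24  0.01 -0.01 -0.04]
[-0.43 -0.02  1.63  0.01 -0.01 -0.04]
[-0.51 -0.02  1.92  0.01 -0.01 -0.04]
```

View pics/s5c.png

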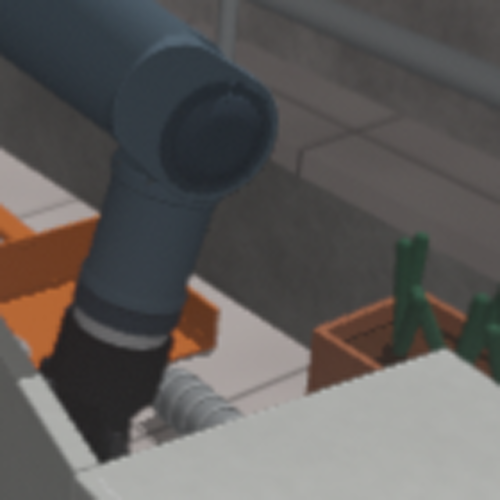

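The gripper is down on the inner side of the door, at crop (100,400), clear of the leaf. Lowering to the ledge.

Call:
apply_moves --motion "-0.1 0 0.3 0 0 0 -1; -0.2 0 0.6 0 0 0 -1; -0.2 0 0.9 0 0 0 -1; -0.3 0 1.1 0 0 0 -1; -0.3 0 1.3 0 0 0 -1; -0.3 0 1.4 0 0 0 -1; -0.4 0 1.5 0 0 0 -1; -0.4 0 1.6 0 0 0 -1"

```text
clock: 23.45
ee_pos: [585.3, -66.3, 58.9]
tool_rot: [3.141, -0.261, 2.895]
force: [0.7, 0.5, 1.3]
opening: 63.2
gripper_force: 66.7
```

```bash
python3 - <<'E'
from k import *
upd([-.4,0,1.6,0,0,0])
for i in range(2):print(err(),status.get_obs()['ee_pos'],status.get_obs()['torque'].round(2));vision.capture('side')
E
```

```text
('meas-cmd', array([ 0.5, -0.2,  0.5]), 'rot', array([-0., -0.,  0.]), 'F', array([0.74, 0.49, 1.27]), 't', 23.45, 'op', 63.23545114304034) [585.28314312 -66.33435151  58.87798947] [-0.07 -0.23 -0.02]
('meas-cmd', array([ 0.4, -0.2,  0.6]), 'rot', array([-0., -0.,  0.]), 'F', array([ 0.23, -0.81, -0.31]), 't', 23.5, 'op', 63.478297055943266) [585.26493222 -66.31809846  58.92905459] [-0.08 -0.22 -0.01]
```

Call:
apply_moves --motion "0.1 0 -0.1 0 0 0 -1; 0.3 0 0 0 0 0 -1; 0.5 0 0 0 0 0 -1; 0.7 0 0.1 0 0 0 -1; 0.9 0 0.1 0 0 0 -1; 1.1 0 0.2 0 0 0 -1; 1.2 0 0.2 0 0 0 -1; 1.2 0 0.2 0 0 0 -1"

```text
clock: 24.55
ee_pos: [572.9, -63.2, 59.5]
tool_rot: [-3.142, -0.262, 2.895]
force: [-0.7, 0.4, -2.9]
opening: 63.0
gripper_force: 66.7
```

```bash
cat >> k.py <<'E'
def chk(ph=1.325,N=4):
    F=[];n=np.array([np.sin(ph),-np.cos(ph)])
    for i in range(N):
        o=status.get_obs();F.append(o['force']);vision.capture('side')
    F=np.mean(F,0);q=o['ee_pos'][:2]-H
    print('F',F.round(2),'Fn %.2f'%(F[:2]@n),'leaf x %.1f y %.1f z %.1f'%(q@n,q@np.array([-n[1],n[0]]),o['ee_pos'][2]),err()[1],o['clock'])
E
python3 - <<'E'
from k import *
upd([1.2,0,.2,0,0,0]);chk()
E
```

```text
F [-0.6   0.24 -2.98] Fn -0.64 leaf x 47.7 y 176.2 z 59.5 [-0.  -0.1  0. ] 24.7
```

Call:
apply_moves --motion "0.05 0 0 0 0 0 -1; 0.1 0 0 0 0 0 -1; 0.15 0 0 0 0 0 -1; 0.2 0 0.05 0 0 0 -1; 0.25 0 0.05 0 0 0 -1; 0.3 0 0.1 0 0 0 -1; 0.35 0 0.1 0 0 0 -1; 0.4 0 0.1 0 0 0 -1"

```text
clock: 25.75
ee_pos: [569.0, -62.2, 59.6]
tool_rot: [3.142, -0.262, 2.895]
force: [0.4, 0.9, -3.3]
opening: 63.4
gripper_force: 66.7
```

```bash
python3 - <<'E'
from k import *
upd([.4,0,.1,0,0,0]);chk()
E
```

```text
F [-0.07  0.   -2.99] Fn -0.07 leaf x 43.5 y 176.2 z 59.6 [-0. -0.  0.] 25.9
```

Call:
apply_moves --motion "0.02 0 0 0 0 0 -1; 0.05 0 0 0 0 0 -1; 0.08 0 0.02 0 0 0 -1; 0.1 0 0.03 0 0 0 -1; 0.12 0 0.03 0 0 0 -1; 0.15 0 0.04 0 0 0 -1; 0.15 0 0.04 0 0 0 -1; 0.15 0 0.04 0 0 0 -1"

```text
clock: 26.95
ee_pos: [568.0, -61.9, 59.8]
tool_rot: [3.141, -0.261, 2.895]
force: [3.7, -1.0, -3.3]
opening: 63.1
gripper_force: 66.7
```

```bash
python3 - <<'E'
from k import *
upd([.15,0,.04,0,0,0]);chk()
E
```

```text
F [ 3.94 -1.06 -3.37] Fn 4.08 leaf x 42.1 y 176.2 z 59.7 [ 0.1 -0.1  0.1] 27.1
```

Call:
apply_moves --motion "-0.03 0 0.05 0 0 0 -1; -0.05 0 0.1 0 0 0 -1; -0.05 0 0.12 0 0 0 -1; -0.05 0 0.14 0 0 0 -1; -0.05 0 0.14 0 0 0 -1; -0.05 0 0.14 0 0 0 -1; -0.05 0 0.14 0 0 0 -1; -0.05 0 0.14 0 0 0 -1"

```text
clock: 28.15
ee_pos: [567.8, -61.9, 58.7]
tool_rot: [3.141, -0.262, 2.895]
force: [2.1, -0.9, 5.8]
opening: 62.8
gripper_force: 67.0
```

```bash
python3 - <<'E'
from k import *
upd([-.05,0,.14,0,0,0]);chk(N=3)
E
```

```text
F [ 1.96 -0.7   5.64] Fn 2.07 leaf x 42.2 y 176.2 z 58.7 [ 0.1 -0.1  0.6] 28.25
```

Call:
apply_moves --motion "0 0 0 0 0 0 -0.2; 0 0 0 0 0 0 0.6; 0 0 0 0 0 0 1; 0 0 0 0 0 0 1; 0 0 0 0 0 0 1; 0 0 -0.5 0 0 0 1; 0 0 -1.5 0 0 0 1; 0 0 -3 0 0 0 1"

```text
clock: 29.3
ee_pos: [575.3, -63.8, 87.9]
tool_rot: [-3.142, -0.262, 2.895]
force: [-0.2, 0.2, 0.6]
opening: 85.5
gripper_force: 0.0
```

```bash
python3 - <<'E'
from k import *
upd([0,0,-3,0,0,0]);print(err());print(row(leaf(1.325,140,200,330),tool(1.325+np.pi/2,15)))
E
```

```text
('meas-cmd', array([ 0.1, -0.1,  0.8]), 'rot', array([0., 0., 0.]), 'F', array([-0.19,  0.19,  0.62]), 't', 29.3, 'op', 85.5123251290253)
[-2.42e+00  2.38e+00 -2.58e+01  1.00e-02 -1.00e-02 -4.00e-02]
```

Call:
apply_moves --motion "0 0 -3 0 0 0 1; 0 0 -7 0 0 0 1; 0 0 -12 0 0 0 1; 0 0 -17 0 0 0 1; 0 0 -22 0 0 0 1; 0 2 -26 0 0 0 1; 0 7 -27 0 0 0 1; 0 12 -27 0 0 0 1"

```text
clock: 30.3
ee_pos: [673.6, 35.5, 351.5]
tool_rot: [3.14, -0.256, 2.893]
force: [0.2, -0.4, -0.4]
opening: 85.5
gripper_force: 0.0
```

Call:
apply_moves --motion "0 4 0 0 0 0 1; 0 9 0 0 0 0 1; 0 14 0 0 0 0 1; 0 19 0 0 0 0 1; 0 24 0 0 0 0 1; 0 27 0 0 0 0 1; 0 28 0 0 0 0 1; 0 28 0 0 0 0 1"

```text
clock: 31.3
ee_pos: [740.7, 306.7, 348.2]
tool_rot: [-3.141, -0.261, 2.895]
force: [0.5, -0.0, 0.7]
opening: 85.6
gripper_force: 0.0
```

```bash
python3 - <<'E'
from k import *
upd([0,12,-27,0,0,0]);upd([0,28,0,0,0,0]);print(err())
c=cap('top','top6.png');s=cap('side','side6.png')
o=np.zeros((600,800,3),np.uint8)
o[:,:400]=cv2.resize(c['pixels'][170:260,262:352],(400,400),interpolation=cv2.INTER_CUBIC)[[i for i in range(400)]+[0]*200] if 0 else 0
o[:400,:400]=cv2.resize(c['pixels'][165:245,265:345],(400,400),interpolation=cv2.INTER_CUBIC)
o[:400,400:]=cv2.resize(s['pixels'][160:260,250:350],(400,400),interpolation=cv2.INTER_CUBIC)
o[400:600,:266]=cv2.resize(c['pixels'],(266,200));o[400:600,400:666]=cv2.resize(s['pixels'],(266,200))
cv2.imwrite('pics/f6.png',o)
E
```

```text
('meas-cmd', array([ 0. , -0.5,  0.3]), 'rot', array([ 0., -0.,  0.]), 'F', array([ 0.53, -0.03,  0.66]), 't', 31.3, 'op', 85.61939940928292)
```

View pics/f6.png

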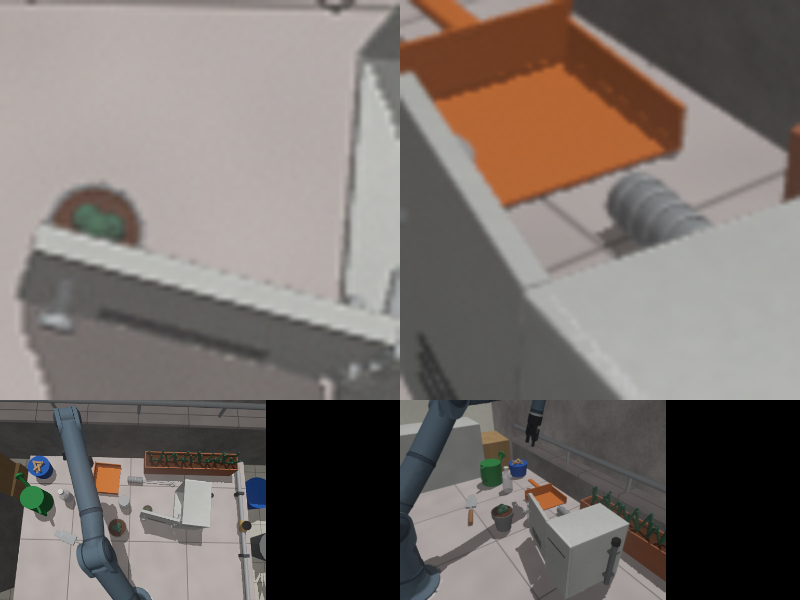

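The pot stands upright against the inside face near the free edge, with its rim centre near (284,211) in the full top view. The other objects are in place. Next I measure the gap and the door heading numerically.

```bash
cat > gap.py <<'E'
from k import *
from scipy.optimize import least_squares
def door(c):
    g=cv2.cvtColor(c['pixels'],cv2.COLOR_BGR2GRAY).astype(float);pts=[]
    for u in range(280,336):
        v0=int(np.interp(u,[272,344],[212,231]));col=g[v0-4:v0+10,u];dd=np.diff(col);i=dd.argmin();a=max(i-1,0);w=-dd[a:i+2]
        pts.append((u,v0-4+a+.5+(w*np.arange(len(w))).sum()/w.sum()))
    P=np.array([onz(c,p,250)[:2] for p in pts]);vx,vy,x0,y0=cv2.fitLine(P.astype(np.float32),cv2.DIST_HUBER,0,.01,.01).ravel()
    d=np.array([vx,vy])*np.sign(vy);return np.arctan2(d[1],d[0]),np.array([x0,y0])
def rim(c,g0):
    g=cv2.cvtColor(c['pixels'],cv2.COLOR_BGR2GRAY).astype(np.float32);Q=[]
    for a in np.radians(np.arange(-45,100,4)):
        w=np.array([[g0[0]+r*np.cos(a),g0[1]+r*np.sin(a),62] for r in np.arange(26,42,.5)]);uv=proj(c,w).astype(np.float32)
        v=cv2.remap(g,uv[:,0],uv[:,1],cv2.INTER_LINEAR).ravel();dd=np.convolve(v,[1,1,1,-1,-1,-1],'valid');i=dd.argmax()
        Q.append(w[i+2,:2]+[.25*np.cos(a),.25*np.sin(a)])
    Q=np.array(Q);r=least_squares(lambda p:np.hypot(*(Q-p).T)-33,g0[:2],loss='soft_l1').x
    return r,(np.hypot(*(Q-r).T)-33).std()
E
python3 - <<'E'
from gap import *
b=load('top2');c=load('top6')
for im in(b,c):print('door',door(im))
ph,o=door(c);n=np.array([np.sin(ph),-np.cos(ph)]);t=np.array([-n[1],n[0]])
g0=leaf(ph,41,176,62)[:2]
for k in range(2): r,e=rim(c,g0);g0=r
print('pot',r,e,'leaf x,y',(r-H)@n,(r-H)@t,'from outer face',(r-o)@n,'gap',(r-o)@n-16-33)
# control: known initial-pose offset of rim fit
r0,e0=rim(load('top0'),np.array([538.,337.]));print('initial pot by same fit',r0,e0)
E
```

```text
door (np.float32(1.3234676), array([ 504.03287, -119.48379], dtype=float32))
door (np.float32(1.3294016), array([ 505.95642 , -108.843475], dtype=float32))
pot [568.59755625 -63.08635288] 1.4921803042656212 leaf x,y 44.03572202704016 175.01517775834995 from outer face 49.886320152044284 gap 0.8863201520442843
initial pot by same fit [534.51097435 335.04540697] 1.5662986847046245
```

The fit puts the gap at about 1 mm, but the same fit was off by up to 3.5 mm on the known starting pose. I'll regrip the pot where it stands and slide it until it touches the door.

Call:
apply_moves --motion "0 -4 0 0 0 0 1; 0 -9 0 0 0 0 1; 0 -14 0 0 0 0 1; 0 -19.5 0 0 0 0 1; 0 -25 0 0 0 0 1; 0 -30.5 0 0 0 0 1; 0 -36 0 0 0 0 1; 0 -40 0 0 0 0 1"

```text
clock: 32.4
ee_pos: [640.7, -86.9, 349.2]
tool_rot: [-3.14, -0.261, 2.888]
force: [0.1, -0.1, -0.2]
opening: 85.5
gripper_force: 0.0
```

Call:
apply_moves --motion "0 0 3 0 0 0 1; 0 0 8 0 0 0 1; 0 0 13 0 0 0 1; 0 0 18 0 0 0 1; 0 0 22 0 0 0 1; 0 0 25 0 0 0 1; 0 0 27 0 0 0 1; 0 0 27 0 0 0 1"

```text
clock: 33.4
ee_pos: [573.5, -64.6, 86.4]
tool_rot: [-3.141, -0.265, 2.893]
force: [0.8, 0.1, 1.1]
opening: 85.3
gripper_force: 0.0
```

```bash
python3 - <<'E'
from k import *
upd([0,-40,0,0,0,0]);upd([0,0,27,0,0,0]);chk(N=3)
w=cap('wrist','w7.png');print((-w['R'].T@w['t']).round(),w['R'].round(2).tolist())
E
```

```text
F [0.17 0.15 0.77] Fn 0.13 leaf x 50.9 y 175.6 z 88.4 [ 1.4 -0.7  1.6] 33.5
[541. -55. 224.] [[0.24, 0.97, -0.0], [0.97, -0.24, 0.02], [0.02, -0.0, -1.0]]
```

```bash
python3 - <<'E'
from gap import *
w=load('w7');ph=1.326;print(w['mtx'].round().tolist(),w['pixels'].shape)
for y in(165,175,185):
  X=np.array([leaf(ph,x,y,62) for x in np.arange(2,24,1.)]);uv=proj(w,X)
  print(y,uv[0].round(),uv[-1].round())
  print([ '%d:%s'%(x,tuple(int(q) for q in w['pixels'][int(round(v)),int(round(u))])) for x,(u,v) in zip(np.arange(2,24),uv) if 0<=u<511 and 0<=v<383])
E
```

```text
[[270.0, 0.0, 254.0], [0.0, 270.0, 189.0], [0.0, 0.0, 1.0]] (384, 512, 3)
165 [235. 163.] [235. 198.]
['2:(96, 94, 92)', '3:(95, 94, 91)', '4:(95, 95, 93)', '5:(95, 94, 92)', '6:(95, 93, 93)', '7:(94, 92, 90)', '8:(94, 93, 91)', '9:(97, 94, 92)', '10:(90, 89, 85)', '11:(89, 88, 87)', '12:(115, 117, 123)', '13:(134, 135, 142)', '14:(133, 136, 143)', '15:(131, 134, 142)', '16:(128, 131, 137)', '17:(117, 116, 122)', '18:(97, 95, 95)', '19:(97, 95, 94)', '20:(97, 95, 94)', '21:(72, 73, 81)', '22:(46, 54, 72)', '23:(45, 54, 74)']
175 [251. 163.] [251. 198.]
['2:(99, 98, 97)', '3:(96, 96, 93)', '4:(98, 96, 96)', '5:(96, 95, 92)', '6:(100, 97, 95)', '7:(96, 95, 92)', '8:(95, 94, 93)', '9:(95, 95, 92)', '10:(96, 95, 93)', '11:(97, 95, 94)', '12:(116, 116, 122)', '13:(132, 132, 141)', '14:(130, 132, 139)', '15:(120, 117, 121)', '16:(112, 112, 110)', '17:(112, 110, 111)', '18:(99, 98, 99)', '19:(58, 64, 76)', '20:(44, 48, 71)', '21:(43, 52, 71)', '22:(42, 49, 71)', '23:(44, 52, 70)']
185 [268. 163.] [268. 198.]
['2:(95, 92, 93)', '3:(100, 97, 97)', '4:(98, 95, 96)', '5:(95, 91, 91)', '6:(95, 94, 93)', '7:(96, 94, 92)', '8:(98, 97, 94)', '9:(95, 95, 92)', '10:(95, 93, 92)', '11:(98, 98, 97)', '12:(123, 126, 131)', '13:(132, 134, 142)', '14:(132, 134, 140)', '15:(135, 137, 142)', '16:(141, 139, 141)', '17:(152, 149, 147)', '18:(156, 153, 152)', '19:(134, 133, 133)', '20:(100, 101, 106)', '21:(49, 58, 76)', '22:(45, 53, 75)', '23:(46, 54, 74)']
```

The wrist camera looks straight down the slot and shows bright ledge between leaf and rim, a gap of about 3.5 mm. Regripping to close it.

Call:
apply_moves --motion "0 0 1 0 0 0 1; 0 0 2 0 0 0 1; 0 0 3 0 0 0 1; 0 0 3 0 0 0 0.4; 0 0 3 0 0 0 -0.3; 0 0 3 0 0 0 -1; 0 0 3 0 0 0 -1; 0 0 3 0 0 0 -1"

```text
clock: 34.6
ee_pos: [567.5, -61.9, 58.0]
tool_rot: [-3.141, -0.262, 2.895]
force: [-0.2, 0.5, -2.1]
opening: 63.2
gripper_force: 66.0
```

```bash
cat >> gap.py <<'E'
def slot(n='w',y=175,ph=1.326):
    w=cap('wrist'); xs=np.arange(4,26,.5)
    g=[];cam=(-w['R'].T@w['t'].ravel()); nn=np.array([np.sin(ph),-np.cos(ph)])
    for yy in(y-3,y,y+3):
        uv=proj(w,[leaf(ph,x,yy,62) for x in xs]).astype(np.float32);g.append(cv2.remap(cv2.cvtColor(w['pixels'],cv2.COLOR_BGR2GRAY),uv[:,0],uv[:,1],cv2.INTER_LINEAR).ravel())
    print('cam leaf x %.1f z %.0f'%((cam[:2]-H)@nn,cam[2]));print(dict(zip(xs.tolist(),np.mean(g,0).astype(int).tolist())))
E
python3 - <<'E'
from gap import *
upd([0,0,3,0,0,0]);chk(N=3);print(status.get_obs()['opening']);slot()
E
```

```text
F [-0.6   0.46 -2.31] Fn -0.69 leaf x 41.9 y 176.1 z 58.0 [-0.2 -0.  -0.1] 34.7
63.08342671179966
cam leaf x 6.0 z 193
{4.0: 138, 4.5: 136, 5.0: 137, 5.5: 137, 6.0: 136, 6.5: 137, 7.0: 137, 7.5: 137, 8.0: 137, 8.5: 134, 9.0: 128, 9.5: 108, 10.0: 83, 10.5: 74, 11.0: 72, 11.5: 71, 12.0: 72, 12.5: 72, 13.0: 72, 13.5: 71, 14.0: 70, 14.5: 71, 15.0: 70, 15.5: 71, 16.0: 71, 16.5: 70, 17.0: 71, 17.5: 70, 18.0: 69, 18.5: 68, 19.0: 70, 19.5: 70, 20.0: 69, 20.5: 68, 21.0: 68, 21.5: 69, 22.0: 68, 22.5: 70, 23.0: 69, 23.5: 68, 24.0: 68, 24.5: 68, 25.0: 67, 25.5: 67}
```

Call:
apply_moves --motion "0.03 0 0 0 0 0 -1; 0.06 0 0 0 0 0 -1; 0.1 0 0.02 0 0 0 -1; 0.14 0 0.03 0 0 0 -1; 0.17 0 0.04 0 0 0 -1; 0.2 0 0.05 0 0 0 -1; 0.2 0 0.05 0 0 0 -1; 0.2 0 0.05 0 0 0 -1"

```text
clock: 35.8
ee_pos: [565.6, -61.4, 58.1]
tool_rot: [-3.142, -0.262, 2.895]
force: [-0.1, 0.7, -3.7]
opening: 63.3
gripper_force: 66.0
```

```bash
python3 - <<'E'
from gap import *
upd([.2,0,.05,0,0,0]);chk(N=4)
E
```

```text
F [ 0.27  0.33 -3.19] Fn 0.18 leaf x 40.0 y 176.2 z 58.2 [-0.  -0.1  0. ] 35.95
```

Call:
apply_moves --motion "0.02 0 0 0 0 0 -1; 0.04 0 0 0 0 0 -1; 0.06 0 0.01 0 0 0 -1; 0.08 0 0.02 0 0 0 -1; 0.1 0 0.03 0 0 0 -1; 0.12 0 0.03 0 0 0 -1; 0.12 0 0.03 0 0 0 -1; 0.12 0 0.03 0 0 0 -1"

```text
clock: 37.0
ee_pos: [564.4, -61.0, 58.2]
tool_rot: [3.142, -0.262, 2.895]
force: [-0.3, -0.4, -2.7]
opening: 63.0
gripper_force: 66.0
```

```bash
python3 - <<'E'
from gap import *
upd([.12,0,.03,0,0,0]);chk(N=4)
E
```

```text
F [ 0.16  0.02 -2.7 ] Fn 0.15 leaf x 38.7 y 176.1 z 58.2 [-0.1 -0.1 -0. ] 37.15
```

Call:
apply_moves --motion "0.02 0 0 0 0 0 -1; 0.04 0 0 0 0 0 -1; 0.06 0 0.01 0 0 0 -1; 0.08 0 0.02 0 0 0 -1; 0.1 0 0.03 0 0 0 -1; 0.1 0 0.03 0 0 0 -1; 0.1 0 0.03 0 0 0 -1; 0.1 0 0.03 0 0 0 -1"

```text
clock: 38.2
ee_pos: [563.4, -60.8, 58.2]
tool_rot: [-3.142, -0.262, 2.895]
force: [0.3, 0.0, -2.5]
opening: 63.1
gripper_force: 66.0
```

```bash
python3 - <<'E'
from gap import *
upd([.1,0,.03,0,0,0]);chk(N=4)
E
```

```text
F [-0.18  0.07 -2.75] Fn -0.19 leaf x 37.7 y 176.1 z 58.2 [-0.1 -0.1  0. ] 38.35
```

Call:
apply_moves --motion "0 0 0 0 0 0 0; 0 0 0 0 0 0 1; 0 0 0 0 0 0 1; 0 0 0 0 0 0 1; -0.3 0 -0.1 0 0 0 1; -0.7 0 -0.2 0 0 0 1; -1.1 0 -0.3 0 0 0 1; -1.2 0 -0.3 0 0 0 1"

```text
clock: 39.4
ee_pos: [575.9, -64.0, 57.9]
tool_rot: [-3.142, -0.262, 2.895]
force: [-0.1, -0.6, 1.2]
opening: 85.1
gripper_force: 0.0
```

```bash
python3 - <<'E'
from gap import *
upd([-1.2,0,-.3,0,0,0]);chk(N=2);slot();cap('wrist','w8.png')
E
```

```text
F [ 0.5  -0.37  0.73] Fn 0.58 leaf x 50.4 y 176.1 z 57.8 [-0.  -0.1 -0.1] 39.45
cam leaf x 14.2 z 193
{4.0: 94, 4.5: 94, 5.0: 93, 5.5: 93, 6.0: 93, 6.5: 93, 7.0: 93, 7.5: 92, 8.0: 93, 8.5: 93, 9.0: 92, 9.5: 92, 10.0: 93, 10.5: 91, 11.0: 92, 11.5: 96, 12.0: 112, 12.5: 128, 13.0: 134, 13.5: 131, 14.0: 126, 14.5: 118, 15.0: 109, 15.5: 96, 16.0: 81, 16.5: 72, 17.0: 66, 17.5: 63, 18.0: 60, 18.5: 59, 19.0: 56, 19.5: 56, 20.0: 56, 20.5: 54, 21.0: 56, 21.5: 56, 22.0: 55, 22.5: 56, 23.0: 56, 23.5: 54, 24.0: 55, 24.5: 55, 25.0: 55, 25.5: 54}
```

```bash
python3 - <<'E'
from gap import *
ph=1.326;xs=np.arange(10,22,.5)
for f in('w7','w8'):
  w=load(f)
  for y in(170,174,178,182):
    uv=proj(w,[leaf(ph,x,y,62) for x in xs]).astype(np.float32)
    v=cv2.remap(cv2.GaussianBlur(w['pixels'],(3,1),0).astype(np.float32),uv[:,0],uv[:,1],cv2.INTER_LINEAR)[:,0]
    print(f,y,' '.join('%.1f:%d/%d'%(x,a.mean(),a[2]-a[0]) for x,a in zip(xs,v)))
E
```

```text
w7 170 10.0:91/-2 10.5:89/-2 11.0:90/0 11.5:99/3 12.0:116/4 12.5:128/7 13.0:133/8 13.5:135/9 14.0:134/8 14.5:132/7 15.0:124/6 15.5:113/5 16.0:103/2 16.5:97/0 17.0:96/-2 17.5:96/-3 18.0:94/-2 18.5:93/0 19.0:86/3 19.5:76/9 20.0:66/18 20.5:56/26 21.0:55/29 21.5:55/28
w7 174 10.0:93/-4 10.5:94/-3 11.0:96/-2 11.5:105/1 12.0:118/6 12.5:128/7 13.0:133/8 13.5:133/8 14.0:130/8 14.5:124/7 15.0:113/3 15.5:103/1 16.0:99/0 16.5:99/-1 17.0:99/-2 17.5:98/-2 18.0:96/0 18.5:86/3 19.0:73/11 19.5:61/20 20.0:56/26 20.5:55/27 21.0:54/28 21.5:53/30
w7 178 10.0:94/-3 10.5:95/-2 11.0:99/0 11.5:111/2 12.0:123/6 12.5:131/7 13.0:134/8 13.5:134/9 14.0:132/8 14.5:130/6 15.0:131/0 15.5:141/-1 16.0:148/-3 16.5:151/-3 17.0:152/-3 17.5:150/-2 18.0:141/0 18.5:121/5 19.0:94/14 19.5:70/22 20.0:57/27 20.5:55/29 21.0:54/28 21.5:55/28
w7 182 10.0:94/-3 10.5:96/-2 11.0:102/0 11.5:111/3 12.0:125/7 12.5:132/8 13.0:135/9 13.5:136/9 14.0:135/9 14.5:133/7 15.0:133/3 15.5:140/0 16.0:147/-2 16.5:151/-4 17.0:149/-4 17.5:140/-3 18.0:121/-2 18.5:101/0 19.0:82/8 19.5:68/17 20.0:61/23 20.5:58/25 21.0:55/26 21.5:56/28
w8 170 10.0:94/-4
[... 387 characters left out ...]
15.5:84/3 16.0:68/15 16.5:57/26 17.0:54/28 17.5:55/29 18.0:53/30 18.5:52/29 19.0:51/28 19.5:54/30 20.0:54/29 20.5:51/31 21.0:53/32 21.5:54/30
w8 178 10.0:94/-3 10.5:92/-2 11.0:92/-1 11.5:101/-2 12.0:122/-2 12.5:141/-4 13.0:150/-3 13.5:151/-3 14.0:143/-2 14.5:126/-1 15.0:116/3 15.5:109/13 16.0:95/30 16.5:78/45 17.0:75/49 17.5:72/49 18.0:68/45 18.5:67/43 19.0:61/37 19.5:57/31 20.0:56/31 20.5:53/32 21.0:53/31 21.5:55/30
w8 182 10.0:94/-2 10.5:94/-1 11.0:96/-2 11.5:103/-2 12.0:119/-2 12.5:138/-2 13.0:149/-3 13.5:153/-3 14.0:154/-4 14.5:153/-4 15.0:150/-4 15.5:138/1 16.0:112/16 16.5:90/40 17.0:83/52 17.5:83/54 18.0:83/54 18.5:84/55 19.0:85/57 19.5:84/57 20.0:84/57 20.5:84/57 21.0:84/57 21.5:83/57
```

The slot is closed: no ledge colour shows any more between leaf and rim, so the gap is under about 0.7 mm. The slide used less than 1 N. Withdrawing.

Call:
apply_moves --motion "0 0 -0.7 0 0 0 1; 0 0 -2 0 0 0 1; 0 0 -5 0 0 0 1; 0 0 -10 0 0 0 1; 0 0 -15 0 0 0 1; 0 0 -20 0 0 0 1; 0 0 -25 0 0 0 1; 0 0 -29 0 0 0 1"

```text
clock: 40.6
ee_pos: [649.0, -82.7, 342.0]
tool_rot: [3.141, -0.258, 2.895]
force: [0.8, -0.1, -0.1]
opening: 85.4
gripper_force: 0.0
```

Call:
apply_moves --motion "0 3 0 0 0 0 1; 0 8 0 0 0 0 1; 0 13.5 0 0 0 0 1; 0 19 0 0 0 0 1; 0 24.5 0 0 0 0 1; 0 30 0 0 0 0 1; 0 34 0 0 0 0 1; 0 36 0 0 0 0 1"

```text
clock: 41.6
ee_pos: [735.6, 271.0, 338.5]
tool_rot: [3.14, -0.262, 2.9]
force: [0.1, 0.1, -0.6]
opening: 85.4
gripper_force: 0.0
```

```bash
python3 - <<'E'
from gap import *
upd([0,0,-29,0,0,0]);upd([0,36,0,0,0,0]);print(err())
c=cap('top','top9.png')
ph,o=door(c);print('door',ph,o);n=np.array([np.sin(ph),-np.cos(ph)]);t=np.array([-n[1],n[0]])
g0=leaf(ph,41,178,62)[:2]
for k in range(2): r,e=rim(c,g0);g0=r
print('pot',r,e,(r-H)@t,'gap (biased; was .9)',(r-o)@n-49)
d=cv2.absdiff(load('top0')['pixels'],c['pixels']).max(2)
for nm,(x,y,w,h) in dict(big=(205,225,45,45),jar=(225,178,28,32),brush=(243,142,95,25),pan=(180,118,55,66),trowel=(105,245,90,48),spray=(108,166,28,28)).items():print(nm,(d[y:y+h,x:x+w]>40).sum())
E
```

```text
('meas-cmd', array([-0.6,  4. ,  0.5]), 'rot', array([-0. ,  0. , -0.3]), 'F', array([ 0.09,  0.08, -0.61]), 't', 41.6, 'op', 85.44449567013726)
door 1.3299098 [ 505.9579  -108.84369]
pot [565.62410684 -61.54122462] 2.7815020347065653 175.78393342416695 gap (biased; was .9) -2.3411785513457843
big 327
jar 46
brush 18
pan 833
trowel 1456
spray 0
```

```bash
python3 -c "
from h import *
print(sign_off())"
```

```text
the job is handed in; nothing more can be done
None
```

The job is handed in at about 42 s. The door stands where I felt it start to bind (pushing force peaked near 5 N), and the small pot stands upright against its inside face near the free edge with under about 1 mm of gap. The arm is clear, and I know of no contact with the other things, though the arm hid some of them in the last picture.

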